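# Post a used reagent cartridge through the waste bin's sprung flap

### The arm

A 7-joint arm with a two-finger parallel gripper is mounted at the origin on the work surface. World frame = base frame: x ahead of the robot, y to its left, z up, the work surface at z = 0. Lengths are in m, angles in rad, forces in N, time in s.
With the tool pointing down it reaches from about 0.425 to 0.875 m from the base axis. Payload 4.7 kg.
Tool frame: the origin (TCP) lies on the centre line of the jaws, within the pads' length; the fingertips stand 14 mm ahead of it and the grasp point (between the pads) lies 5 mm behind it; z points along the fingers, y is the direction in which the jaws open and shut (so a half turn about z gives the same grasp; the last joint's range is limited). The gripper opens to 87 mm and grips with 3 to 60 N. Pads are 19 mm wide; open, the fingers measure 117 mm over their backs; the gripper's body (75 mm by 190 mm) begins 51 mm behind the grasp point.
Start: joints at [-1.246, 0.321, -0.07, 1.45, 0.023, 1.371, -0.057], TCP at [0.199, 0.619, 0.237] pointing down, gripper open.
Joint ranges: [-2.86, 2.86], [-0.3, 2.09], [-1.38, 1.24], [0.06, 2.45], [-1.56, 4.7], [0.09, 2.05], [-2.69, 2.69]. Speed limits (rad/s): [2.57, 2.57, 3.14, 3.14, 3.14, 3.14, 3.14].

### API

Orientations are given as a rotation vector (axis times angle).
In Python, from bench import ctrl, optics, models gives the robot as it stands. The module is installed in compiled form; this text tells all that it offers.
- The arm moves only by the tool arm_command, never from a script. Its argument "motion" is a list of rows, each a list of 3 entries, a list of its own where there are three numbers: the shift along the tool's x, y, z in mm, then the turn, a rotation vector about the tool's x, y, z in degrees, then the closure, from 0 (fully open) to 1 (shut). In form: [[[x, y, z], [ax, ay, az], claw], ...]. A call has 1 to 8 rows; each row shifts and turns the commanded pose from where the row before left it, along the tool's axes as they then stand; what a row does not reach is not made up. A row lasts 1/12 s, in which the tool goes at most 41.7 mm and 7.16 degrees, less where a joint would pass 70% of its speed; a pose out of reach is approached as far as the arm can. A call with a gripper value outside its range is refused whole. The fingers move at their own pace and stop on an object; "force" is the grip in N (left out, the last holds). Time passes only in rows, so rows that do not move let the fingers close. It gives the time, the measured TCP pose, the force and the opening at its end, in the units of the state.
- ctrl.get_state(): the state, without advancing time (a new reading comes with each control period).
- optics.get_image(name): name is "scene" or "top" or "wrist"; returns (picture, depth): 480x640x3 uint8, blue, green, red; 480x640 float32, m along the optical axis (not along the pixel's ray), 0 where there is no reading.
- optics.camera_model(name): a dict with "fovy" (degrees; the focal length in pixels is half the picture's height over the tangent of half this angle, whatever the lens; pixels are square), "cx", "cy" (the principal point, pixels), "rvec" (rotation vector, rad) and "tvec" (3), from world to camera coordinates, as OpenCV has them; the wrist camera has in their place "mount" (4x4, takes a point from camera to tool coordinates, whose origin is the TCP and whose axes are the flange's). Camera axes: x right, y down, z forward; pixel columns grow to the right and rows downward; lengths in m; the calibration is good to about 2 mm. The wrist camera is an equidistant fisheye: a pixel r from the principal point sees the ray r / f radians off the axis. A picture is of the moment at which its call begins: read the wrist's pose just before it. camera_model takes no time and is no camera call.
- ctrl.close_job(): hands the job in, once; it reports no verdict.
Trained networks look in the newest picture that a camera, given by its name, has taken for a name from the list of things; names that differ only in an ending like _2 or _b are one class to them, and where a whole thing is asked for, a point or a joint stands for the part that bears it (a point fixed in the world has none). Each returns a list of dicts, best first, with "conf" (0 to 1); they miss things now and then, are a little off and sometimes report something else, mostly with a low value. They report only what shows in the picture. A call takes as long as a camera call. They do not tell look-alikes from the thing itself.
- models.search_frame(camera, target): "location" ([x, y, z] in m, in the coordinates of the camera as it stood for that picture, good to about 4 mm: the middle of the surface that is visible of it).
- models.silhouettes(camera, target): "pixels" (480x640 bool, what is visible of it).
The state is a dict: "time": time; "joint_positions": joint angles; "qd": joint speeds; "joint_torque": joint torques, N m; "position": TCP position; "tool_rot": TCP orientation; "ft_force": force on the tool from outside, world axes, zero at the start; "torque": the same for the moment, N m; "grip_width": opening from 0.0 (shut) to 1.0 (fully open).
Only numpy, scipy, OpenCV 4.12 (cv2) and the standard library are available. Lean on these libraries where they do the work, as an engineer would, in place of code of your own. Each camera call takes 0.05 s, during which the arm holds its last target.

### The job

Take the long cartridge out of the rack and post it through the sprung flap of the waste bin, so that it drops right inside and the flap snaps shut behind it. The flap will pinch the cartridge when you let go half way, so press it on through from behind, without ramming it; leave the short cartridge standing in the rack and the bottle and jar alone.

Things in the scene. Friction and masses are not known exactly. Their poses are not given: they have to be found in the camera images.
- long_cartridge: Used cartridge to post: plain white plastic block 18 (its x) x 40 (y) x 110 mm (z, upright in the rack), 50 to 105 g, edges rounded 2.5 mm, grey patch on its top end. Origin at the centre of its lower end. It stands with 1.5 mm play all round in one of the rack's two pockets, 40 mm deep: its upper 70 mm stands clear, its top is 120 mm above the table.
- short_cartridge: A cartridge of the same kind but only 80 mm long (18 x 40 x 80 mm), in the other pocket of the rack, its top 90 mm above the table; it stays. Origin at the centre of its lower end.
- rack: White plastic block 75 (x) x 190 (y) x 50 mm high, fixed to the table, with two pockets at y = -50 and +50 mm whose floors are 10 mm above the table. Origin at the centre of its underside. Which cartridge stands in which pocket varies.
- bin: Waste bin fixed to the table, 190 (x) x 170 (y) mm, white walls, clear far wall (+x), empty inside. A grey lid 6 mm thick slopes up at 30 degrees from the front (the bin's -x side, 120 mm high) to the back (230 mm). Origin at the centre of its underside. The way in through the lid's mouth is square to the lid: along (0.5, 0, -0.866) in the bin's frame.
- mouth (a point): Centre of the lid's rectangular mouth, in the lid's outer face, 175 mm above the table, axes as the bin's. The mouth is 56 mm wide along the bin's y and 40 mm along the slope; the cartridge goes in end first, its 40 mm side along the bin's y. Fingers that still hold the 18 mm thick cartridge are mostly too thick for it; shut fingers go in.
- flap (a joint): Angle of the sprung dark steel flap (60 x 38 x 3 mm) that shuts the mouth from beneath, hinged along the mouth's upper (back) edge and swinging inward: 0 shut, 1.45 rad wide open. The spring gives 0.10 N m shut, 0.18 N m at 1 rad: about 5 N to push open, 5 to 10 N to slide the cartridge past. It swings shut by itself when nothing is in its way.
- bottle: Bystander: black bottle with a red cap, 64 mm across, 130 mm high. Origin at the centre of its underside.
- jar: Bystander: white jar with a blue lid, 60 mm across, 80 mm high. Origin at the centre of its underside.
- long_cartridge_center (a point): Middle of the long cartridge, 55 mm above its origin.
- chute_end (a point): Inner end of a flat chute wall, 68 mm wide, that runs 70 mm inward, square to the lid, from the mouth's lower (front) edge; the cartridge's flat face slides down it. Axes as the bin's.
- flap_edge (a point): Middle of the flap's free edge, axes as the flap's. With the cartridge in, the flap stands at about 1 rad, this edge about 40 mm below the lid, and pinches the cartridge on the chute wall so that it stays when let go. Shut fingers pushed in behind it, over the middle of the mouth, 10 to 45 mm below the lid, swing the flap off it and it drops.
Not all that is in view belongs to the job. Leave any green or orange look-alike of the short_cartridge alone.

How it is judged:
By the outcome, as a careful person would: the job done as asked, in the order asked, and still so for the second after the job is handed in, with the robot touching nothing.
It also fails if it takes over 54 s, if anything falls off the work surface, if the arm or the gripper's body presses on something with over 40 N, if the wrist force passes 120 N, or if a joint passes its speed limit or range.

## Working session

There is one attempt and no reset: what is moved stays moved. The work goes in short steps, Python scripts to look and compute and a tool call to move; the robot and the scene stay as the last step left them, time stands still between calls to the robot, and variables do not carry over. Pictures are saved under pics/ and viewed, and the job is handed in when it is done.

Besides the shell and the picture viewer there is one more tool, called after ">>>" in YAML: its name, and indented under it one key for each argument. arm_command: Moves the arm, as the interface text tells. Its arguments: {"type":"object","properties":{"motion":{"type":"array","items":{"type":"array"}},"force":{"type":"number"}},"required":["motion"]}

```bash
mkdir -p pics; python3 - <<'E'
from bench import ctrl, optics, models
import cv2,numpy as np
s=ctrl.get_state();print(s)
for n in ("scene","top","wrist"):
    im,d=optics.get_image(n);cv2.imwrite(f"pics/{n}0.png",im);np.save(f"pics/{n}0.npy",d)
    print(n,optics.camera_model(n))
E
```

```text
{'time': 0.0, 'joint_positions': array([-1.24589242,  0.32180515, -0.07008168,  1.45169763,  0.02259772,
        1.37077606, -0.05690578]), 'qd': array([ 0.00107319,  0.00029586, -0.0007551 , -0.0007052 , -0.00039042,
       -0.00080364, -0.00109407]), 'joint_torque': array([ 8.08609566e-04, -4.91279376e+01, -4.03440781e-01, -3.12542689e+01,
       -6.38661068e-02,  4.34962485e-02,  1.88042814e-04]), 'position': array([0.19867072, 0.61833667, 0.23546168]), 'tool_rot': array([-4.86182190e-01, -3.10354366e+00,  2.96707499e-03]), 'ft_force': array([0.41208049, 0.04794662, 0.28760597]), 'torque': array([-0.01708991, -0.05579578,  0.00153779]), 'grip_width': 1.0010998642332367}
scene {'fovy': 45.01162120733076, 'cx': 308.97086456660435, 'cy': 244.20604429323615, 'rvec': array([ 1.88453316,  1.37482398, -0.66104132]), 'tvec': array([-0.2189825 , -0.21357776,  1.65583509])}
top {'fovy': 48.545297145722195, 'cx': 309.58871512104974, 'cy': 245.26847691951005, 'rvec': array([ 2.18670473, -2.20541308,  0.06729722]), 'tvec': array([0.04760006, 0.55178919, 1.43089082])}
wrist {'fovy': 65.70646984690485, 'cx': 319.7970162187418, 'cy': 236.1981226750201, 'mount': array([[-1.03106222e-03, -9.60326147e-01, -2.78877444e-01,
         7.64327564e-02],
       [ 9.99999468e-01, -9.85482676e-04, -3.03634767e-04,
        -1.05165972e-04],
       [ 1.67595163e-05, -2.78877609e-01,  9.60326652e-01,
        -1.47101774e-01],
       [ 0.00000000e+00,  0.00000000e+00,  0.00000000e+00,
         1.00000000e+00]])}
```

View pics/scene0.png

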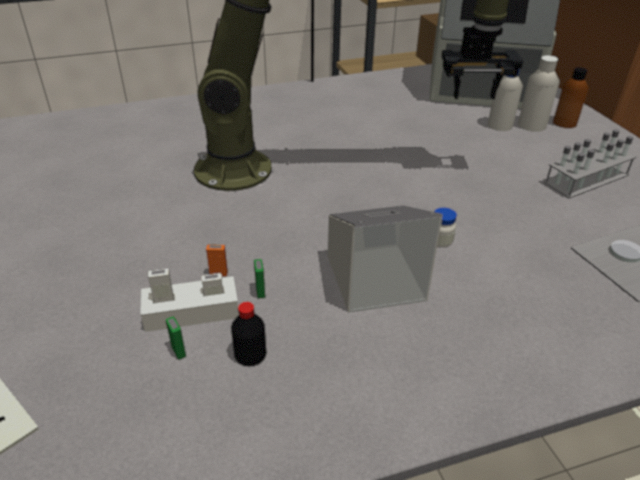

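View pics/top0.png

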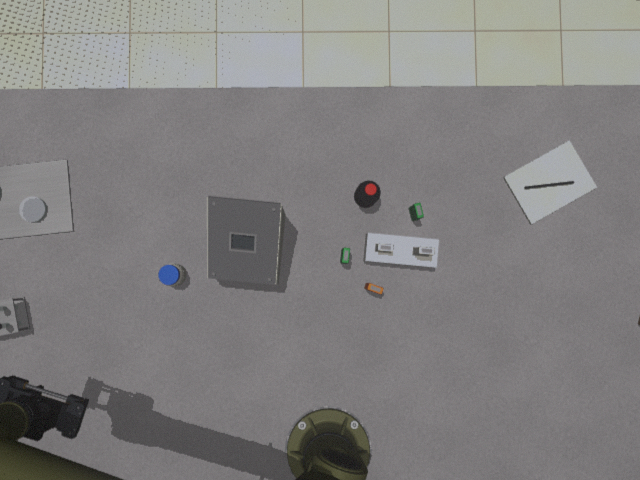

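View pics/wrist0.png

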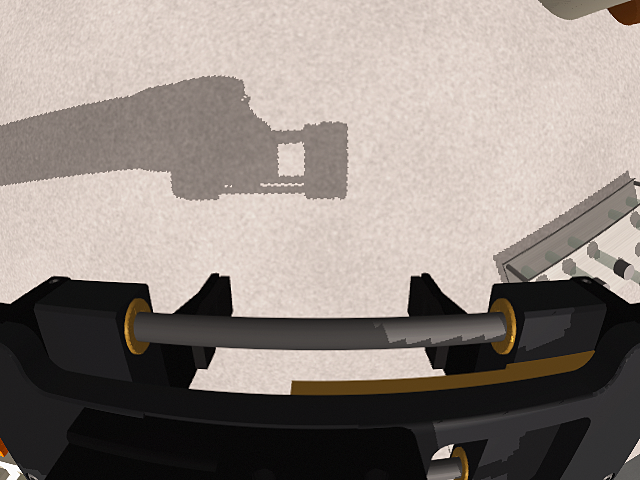

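```bash
cat > h.py <<'E'
import numpy as np,cv2
from scipy.spatial.transform import Rotation as R
from bench import ctrl, optics, models
def cloud(name,d,cm,T=None):
    f=240/np.tan(np.radians(cm['fovy']/2)); v,u=np.mgrid[:480,:640].astype(float)
    x=(u-cm['cx']);y=(v-cm['cy'])
    if name=='wrist':
        r=np.hypot(x,y)+1e-9;th=r/f; k=np.tan(th)/r
        P=np.stack([x*k*d,y*k*d,d],-1)
        M=T@cm['mount']; return P@M[:3,:3].T+M[:3,3]
    P=np.stack([x/f*d,y/f*d,d],-1)
    Rm=R.from_rotvec(cm['rvec']).as_matrix()
    return (P-cm['tvec'])@Rm
def tcpT(s):
    T=np.eye(4);T[:3,:3]=R.from_rotvec(s['tool_rot']).as_matrix();T[:3,3]=s['position'];return T
def proj_w(P,cm,T):
    M=np.linalg.inv(T@cm['mount']);p=P@M[:3,:3].T+M[:3,3]
    f=240/np.tan(np.radians(cm['fovy']/2));rr=np.hypot(p[...,0],p[...,1]);th=np.arctan2(rr,p[...,2])
    return np.stack([cm['cx']+f*th*p[...,0]/rr,cm['cy']+f*th*p[...,1]/rr],-1)
E
python3 - <<'E'
from h import *
for n in('top','scene'):
    d=np.load(f'pics/{n}0.npy');P=cloud(n,d,optics.camera_model(n))
    im=cv2.imread(f'pics/{n}0.png')
    Z=P[...,2];ok=d>0
    print(n,'table z',np.median(Z[ok&(abs(Z)<.03)]))
    if n=='top':
        # bin region
        for nm,(u0,u1,v0,v1),zl in [('rack',(355,450,225,280),(.04,.06)),('cart',(355,450,225,280),(.075,.2)),('bottle',(345,390,170,215),(.1,.2)),('jar',(150,195,255,295),(.06,.1)),('bin',(195,300,180,300),(.1,.3))]:
            m=np.zeros_like(ok);m[v0:v1,u0:u1]=1;m&=ok&(Z>zl[0])&(Z<zl[1]);Q=P[m]
            print(nm,m.sum(),Q.mean(0).round(4),Q.min(0).round(3),Q.max(0).round(3))
            if nm in('rack','bin'): 
                print(cv2.minAreaRect((Q[:,:2]*1000).astype(np.float32)))
                if nm=='bin':
                    A=np.c_[Q[:,:2],np.ones(len(Q))];c=np.linalg.lstsq(A,Q[:,2],rcond=None)[0];
                    r=abs(A@c-Q[:,2])<.006;c=np.linalg.lstsq(A[r],Q[r,2],rcond=None)[0];print('plane',c,np.degrees(np.arctan(np.hypot(*c[:2]))),np.degrees(np.arctan2(c[1],c[0])),r.sum())
            if nm=='cart':
                for lo,hi in((.082,.1),(.11,.13)):
                    q=Q[(Q[:,2]>lo)&(Q[:,2]<hi)];print(lo,len(q),q.mean(0),q.min(0),q.max(0))
        big=cv2.resize(im[170:300,190:450],None,fx=3,fy=3,interpolation=cv2.INTER_CUBIC);cv2.imwrite('pics/topbig.png',big)
E
```

```text
top table z 0.0008367232863269959
rack 1736 [ 0.5356 -0.1983  0.0507] [ 0.49  -0.299  0.041] [ 0.582 -0.103  0.059]
((535.952392578125, -201.1226806640625), (191.0096893310547, 75.39498901367188), 84.13130187988281)
cart 264 [ 0.5346 -0.2048  0.1039] [ 0.52  -0.272  0.076] [ 0.55  -0.13   0.126]
0.082 127 [ 0.53896809 -0.16236527  0.09075164] [ 0.52016641 -0.26576514  0.08310216] [ 0.55002029 -0.13030503  0.09769641]
0.11 118 [ 0.53039621 -0.24969116  0.12032732] [ 0.52159852 -0.27195949  0.11143085] [ 0.53970663 -0.22995427  0.12619899]
bottle 187 [ 0.6832 -0.1081  0.1198] [ 0.664 -0.129  0.1  ] [ 0.706 -0.09   0.137]
jar 353 [0.4757 0.4078 0.0798] [0.451 0.383 0.06 ] [0.503 0.436 0.088]
bin 6025 [0.5569 0.2036 0.1774] [0.45  0.109 0.1  ] [0.658 0.302 0.238]
((553.4298095703125, 205.7891387939453), (174.8541259765625, 193.34963989257812), 83.8887710571289)
plane [ 0.57223306 -0.05339526 -0.12949717] 29.886793130484733 -5.330853088175416 5262
scene table z -0.0007324329570744752
```

View pics/topbig.png

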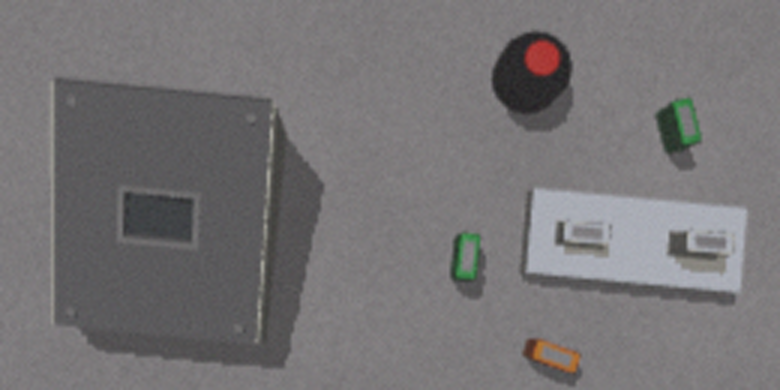

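```bash
cat > plan.py <<'E'
from h import *
# usage: rows(T0,T1,n,claw): n rows printed, interpolating
def pose(p,yaw,tilt=0):
    # tool z: down, tilted 'tilt' deg towards bin/rack +x ; tool y along +x(yawed)
    c,s=np.cos(np.radians(yaw)),np.sin(np.radians(yaw))
    B=np.array([[c,-s,0],[s,c,0],[0,0,1]])
    t=np.radians(tilt); z=np.array([np.sin(t),0,-np.cos(t)]);y=np.array([np.cos(t),0,np.sin(t)]);x=np.cross(y,z)
    T=np.eye(4);T[:3,:3]=B@np.c_[x,y,z];T[:3,3]=p;return T
def rows(T0,T1,n,claw,nd=0):
    T=T0.copy();r1=R.from_matrix(T1[:3,:3]);out=[]
    for i in range(n):
        k=n-i
        sh=T[:3,:3].T@(T1[:3,3]-T[:3,3])*1000/k
        rv=np.degrees((R.from_matrix(T[:3,:3]).inv()*r1).as_rotvec())/k
        sh=np.round(sh,nd);rv=np.round(rv,1)
        out.append([[float(a) for a in sh],[float(a) for a in rv],claw])
        T[:3,3]+=T[:3,:3]@sh/1000;T[:3,:3]=T[:3,:3]@R.from_rotvec(np.radians(rv)).as_matrix()
    for j in range(0,n,8): print(str(out[j:j+8]).replace('.0,',',').replace('.0]',']').replace(' ',''))
    print('resid mm',((T1[:3,3]-T[:3,3])*1000).round(1))
    return T
E
python3 - <<'E'
from plan import *
rows(tcpT(ctrl.get_state()),pose([.5,.21,.42],-5.7),16,0)
E
```

```text
[[[-26,-19,-11],[-0,0,4.9],0],[[-27,-16,-12],[-0,0,4.9],0],[[-29,-14,-11],[-0,0,4.9],0],[[-30,-11,-12],[-0,0,4.9],0],[[-30,-9,-11],[-0,0,4.9],0],[[-31,-6,-12],[-0,0,4.9],0],[[-32,-4,-11],[-0,0,4.8],0],[[-32,-1,-12],[-0,0,4.9],0]]
[[[-32,2,-11],[-0,0,4.8],0],[[-31,4,-12],[-0,0,4.9],0],[[-31,7,-11],[-0,0,4.8],0],[[-30,10,-12],[-0,0,4.9],0],[[-29,12,-11],[-0,0,4.8],0],[[-28,15,-12],[-0,0,4.9],0],[[-27,17,-11],[-0,0,4.8],0],[[-25,19,-12],[-0,0.1,4.9],0]]
resid mm [-0.3  0.2 -0.2]
```

>>> arm_command:
  motion:
    - [[-26,-19,-11],[0,0,4.9],0]
    - [[-27,-16,-12],[0,0,4.9],0]
    - [[-29,-14,-11],[0,0,4.9],0]
    - [[-30,-11,-12],[0,0,4.9],0]
    - [[-30,-9,-11],[0,0,4.9],0]
    - [[-31,-6,-12],[0,0,4.9],0]
    - [[-32,-4,-11],[0,0,4.8],0]
    - [[-32,-1,-12],[0,0,4.9],0]

```text
time: 0.82
position: [0.3506, 0.4121, 0.3288]
tool_rot: [-1.502, -2.759, 0.001]
ft_force: [1.3, -0.1, 0.7]
grip_width: 0.997
```

>>> arm_command:
  motion:
    - [[-32,2,-11],[0,0,4.8],0]
    - [[-31,4,-12],[0,0,4.9],0]
    - [[-31,7,-11],[0,0,4.8],0]
    - [[-30,10,-12],[0,0,4.9],0]
    - [[-29,12,-11],[0,0,4.8],0]
    - [[-28,15,-12],[0,0,4.9],0]
    - [[-27,17,-11],[0,0,4.8],0]
    - [[-25,19,-12],[0,0,4.9],0]

```text
time: 1.48
position: [0.5009, 0.2084, 0.4209]
tool_rot: [-2.334, -2.103, 0.0]
ft_force: [0.9, 0.3, 0.4]
grip_width: 0.998
```

>>> arm_command:
  motion:
    - [[0,0,0],[0,0,0],0]
    - [[0,0,0],[0,0,0],0]
    - [[0,0,0],[0,0,0],0]

```text
time: 1.73
position: [0.4999, 0.2106, 0.4201]
tool_rot: [-2.327, -2.109, 0.001]
ft_force: [-0.2, 0.8, -0.0]
grip_width: 1.005
```

```bash
python3 - <<'E'
from plan import *
s=ctrl.get_state();print(s['time'],s['position'],s['joint_positions'].round(3),s['ft_force'])
T=tcpT(s);print((np.linalg.inv(pose([.5,.21,.42],-5.7))@T).round(4))
im,d=optics.get_image('wrist');cv2.imwrite('pics/w1.png',im);np.save('pics/w1.npy',d);np.save('pics/w1T.npy',T)
E
```

```text
1.7333 [0.4998921  0.21057293 0.42008281] [-0.799  0.062  0.376  1.399 -0.024  1.685 -0.524] [-0.24899163  0.78388352 -0.02402007]
[[ 1.0e+00  1.1e-03  3.0e-04  6.0e-04]
 [-1.1e-03  1.0e+00 -1.0e-03 -2.0e-04]
 [-3.0e-04  1.0e-03  1.0e+00 -1.0e-04]
 [ 0.0e+00  0.0e+00  0.0e+00  1.0e+00]]
```

View pics/w1.png

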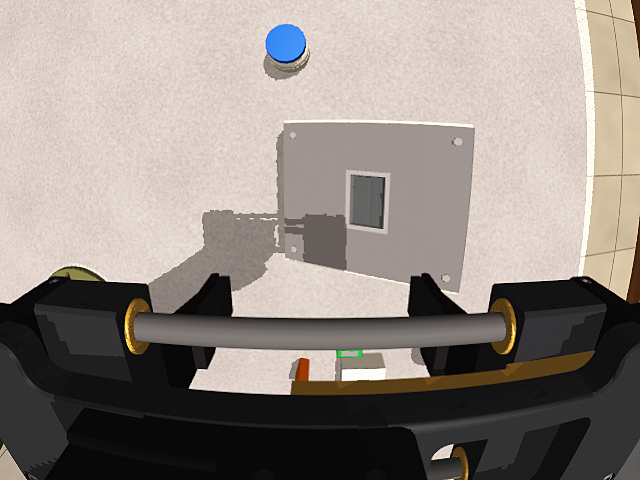

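Lid fills x 283–474, mouth (dark) at about (368,201), jar at (286,45). I'll measure mouth centre on the lid plane.

```bash
python3 - <<'E'
from plan import *
im=cv2.imread('pics/w1.png');d=np.load('pics/w1.npy');T=np.load('pics/w1T.npy');cm=optics.camera_model('wrist')
P=cloud('wrist',d,cm,T)
m=np.zeros(d.shape,bool);m[130:255,300:455]=1;m[160:240,335:400]=0;m&=d>0
Q=P[m];A=np.c_[Q[:,:2],np.ones(len(Q))];c=np.linalg.lstsq(A,Q[:,2],rcond=None)[0]
r=abs(A@c-Q[:,2])<.004;c=np.linalg.lstsq(A[r],Q[r,2],rcond=None)[0]
print(c,'tilt',np.degrees(np.arctan(np.hypot(*c[:2]))),'yaw',np.degrees(np.arctan2(c[1],c[0])),r.mean())
# mouth interior mask: depth below plane
h=P[...,2]-(c[0]*P[...,0]+c[1]*P[...,1]+c[2])
g=im.max(2)
sub=np.zeros_like(m);sub[165:240,340:395]=1
mm=((g<130)|(h<-.003))&sub
cv2.imwrite('pics/w1c.png',cv2.resize(im[150:250,320:420],None,fx=6,fy=6,interpolation=cv2.INTER_CUBIC))
cs,_=cv2.findContours(mm.astype(np.uint8),cv2.RETR_EXTERNAL,cv2.CHAIN_APPROX_NONE);k=max(cs,key=cv2.contourArea);print(cv2.boundingRect(k),cv2.contourArea(k))
# ray-plane intersect for pixels
f=240/np.tan(np.radians(cm['fovy']/2));M=T@cm['mount']
def ray(uv):
    x=uv[:,0]-cm['cx'];y=uv[:,1]-cm['cy'];rr=np.hypot(x,y);th=rr/f
    D=np.c_[np.sin(th)*x/rr,np.sin(th)*y/rr,np.cos(th)]@M[:3,:3].T;o=M[:3,3]
    t=(c[0]*o[0]+c[1]*o[1]+c[2]-o[2])/(D[:,2]-c[0]*D[:,0]-c[1]*D[:,1]);return o+t[:,None]*D
W=ray(k[:,0].astype(float))
n=np.array([-c[0],-c[1],1]);n/=np.linalg.norm(n);ex=np.array([1,0,c[0]]);
up=np.array([c[0],c[1],c[0]**2+c[1]**2]);up/=np.linalg.norm(up);ey=np.cross(n,up)
uvp=np.c_[W@up,W@ey];rc=cv2.minAreaRect((uvp*1000).astype(np.float32));print(rc)
ctr=np.array(rc[0])/1000;mid=W.mean(0);mid=mid+up*(ctr[0]-mid@up)+ey*(ctr[1]-mid@ey);print('mouth',mid.round(4),'ey',ey.round(3))
# bin lid corner edges
mb=(P[...,2]>.1)&(abs(h)<.006)&(d>0);mb[300:]=0
q=np.c_[P[mb]@up,P[mb]@ey];rc=cv2.minAreaRect((q*1000).astype(np.float32));print('lid',rc)
E
```

```text
[ 0.57352006 -0.0605721  -0.12899621] tilt 29.972471740458815 yaw -6.0289218982540245 1.0
(350, 174, 36, 55) 1644.0
((542.3546142578125, 264.0370178222656), (56.282081604003906, 39.98265075683594), 89.58393096923828)
mouth [0.5505 0.2074 0.1742] ey [0.105 0.994 0.   ]
lid ((541.4534912109375, 263.97967529296875), (176.27685546875, 221.44717407226562), 89.9830093383789)
```

View pics/w1c.png

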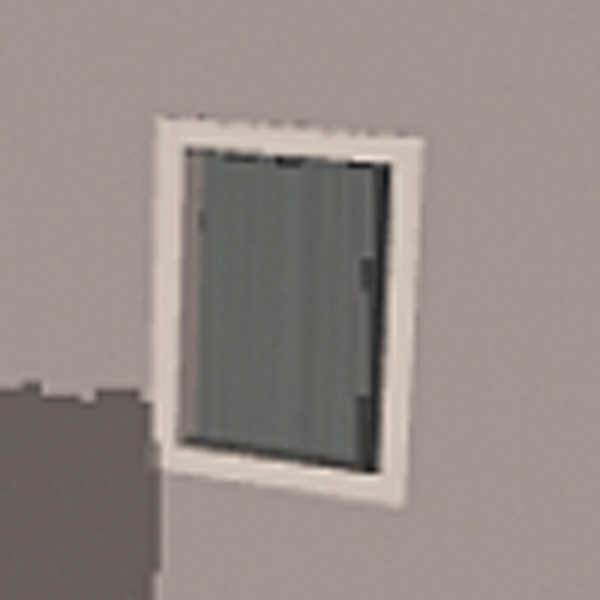

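```bash
python3 - <<'E'
from plan import *
rows(tcpT(ctrl.get_state()),pose([.531,-.25,.31],-5.9),14,0)
E
```

```text
[[[-33,5,8],[-0,0,0],0],[[-33,5,8],[-0,0,0],0],[[-33,6,8],[-0,0,0],0],[[-32,5,8],[-0,0,0],0],[[-33,6,8],[-0,0,0],0],[[-32,5,8],[-0,0,0],0],[[-33,6,8],[-0,0,0],0],[[-32,5,8],[-0,0,0],0]]
[[[-33,6,8],[-0,0,0.1],0],[[-32,5,8],[-0,0,0],0],[[-32,6,7],[-0,0,0.1],0],[[-33,6,8],[-0,0,0],0],[[-32,5,7],[-0,0,0.1],0],[[-33,6,8],[-0.1,0,0],0]]
resid mm [-0.3  0.1  0.3]
```

>>> arm_command:
  motion:
    - [[-33,5,8],[0,0,0],0]
    - [[-33,5,8],[0,0,0],0]
    - [[-33,6,8],[0,0,0],0]
    - [[-32,5,8],[0,0,0],0]
    - [[-33,6,8],[0,0,0],0]
    - [[-32,5,8],[0,0,0],0]
    - [[-33,6,8],[0,0,0],0]
    - [[-32,5,8],[0,0,0],0]

```text
time: 2.45
position: [0.5168, -0.0537, 0.3557]
tool_rot: [-2.325, -2.112, -0.0]
ft_force: [0.8, -0.2, -0.3]
grip_width: 1.002
```

>>> arm_command:
  motion:
    - [[-33,6,8],[0,0,0.1],0]
    - [[-32,5,8],[0,0,0],0]
    - [[-32,6,7],[0,0,0.1],0]
    - [[-33,6,8],[0,0,0],0]
    - [[-32,5,7],[0,0,0.1],0]
    - [[-33,6,8],[0,0,0],0]
    - [[0,0,0],[0,0,0],0]
    - [[0,0,0],[0,0,0],0]

```text
time: 3.12
position: [0.5304, -0.2519, 0.3091]
tool_rot: [-2.335, -2.099, 0.003]
ft_force: [-0.8, 1.2, -0.1]
grip_width: 0.998
```

```bash
python3 - <<'E'
from plan import *
s=ctrl.get_state();print(s['time'],s['position'],s['joint_positions'].round(3),s['ft_force'])
T=tcpT(s);print((np.linalg.inv(pose([.531,-.25,.31],-5.9))@T).round(4))
im,d=optics.get_image('wrist');cv2.imwrite('pics/w2.png',im);np.save('pics/w2.npy',d);np.save('pics/w2T.npy',T)
P=cloud('wrist',d,optics.camera_model('wrist'),T);Z=P[...,2]
m=(d>0)&(abs(P[...,0]-.535)<.06)&(abs(P[...,1]+.2)<.11)
for lo,hi in((.115,.126),(.085,.096),(.044,.056)):
    Q=P[m&(Z>lo)&(Z<hi)];print(len(Q),Q.mean(0).round(4))
    if len(Q)>5:print(cv2.minAreaRect((Q[:,:2]*1000).astype(np.float32)))
E
```

```text
3.1167 [ 0.53042744 -0.25191911  0.3090993 ] [-0.29   0.199  0.807  1.522 -0.143  1.484  0.414] [-0.79545994  1.18257844 -0.05884201]
[[ 1.0e+00 -3.6e-03 -1.0e-04 -2.0e-03]
 [ 3.6e-03  1.0e+00 -2.8e-03 -4.0e-04]
 [ 1.0e-04  2.8e-03  1.0e+00  9.0e-04]
 [ 0.0e+00  0.0e+00  0.0e+00  1.0e+00]]
793 [ 0.5288 -0.2489  0.1188]
((528.915283203125, -249.4656982421875), (38.60301971435547, 17.814565658569336), 83.41781616210938)
748 [ 0.5392 -0.1535  0.0889]
((536.3590698242188, -180.16168212890625), (101.27033233642578, 17.0093994140625), 83.68559265136719)
9796 [ 0.5343 -0.1964  0.0489]
((533.7944946289062, -199.86903381347656), (190.8927001953125, 75.60047912597656), 84.19197082519531)
```

View pics/w2.png

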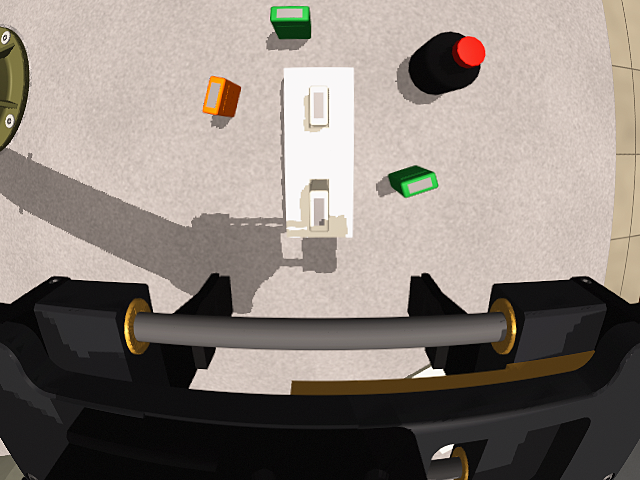

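```bash
python3 - <<'E'
from plan import *
d=np.load('pics/w2.npy');T=np.load('pics/w2T.npy');P=cloud('wrist',d,optics.camera_model('wrist'),T)
im=cv2.imread('pics/w2.png').astype(int);g=(im[...,1]>im[...,2]+30)&(im[...,1]>im[...,0]+15);g[:150]=0;g[250:]=0
Q=P[g];print('green',Q.min(0),Q.max(0))
rows(tcpT(ctrl.get_state()),pose([.529,-.2493,.103],-6.0),8,0.45)
E
```

```text
green [ 0.53911814 -0.25248405 -0.0016236 ] [ 0.68024015 -0.17592987  0.45619264]
[[[0,-0,26],[-0,-0,0],0.45],[[0,-0,26],[-0,-0,0],0.45],[[0,-0,26],[-0,-0,0],0.45],[[0,-0,26],[-0,-0,0],0.45],[[0,-1,26],[-0,-0,0],0.45],[[0,-0,26],[-0,-0,0],0.45],[[0,-1,25],[-0,-0,0],0.45],[[0,-0,26],[-0.1,-0.1,0.1],0.45]]
resid mm [0.  0.4 0.4]
```

>>> arm_command:
  motion:
    - [[0,0,26],[0,0,0],0.45]
    - [[0,0,26],[0,0,0],0.45]
    - [[0,0,26],[0,0,0],0.45]
    - [[0,0,26],[0,0,0],0.45]
    - [[0,0,26],[0,0,0],0.45]
    - [[0,0,20],[0,0,0],0.45]
    - [[0,0,0],[0,0,0],0.45]
    - [[0,0,0],[0,0,0],0.45]

```text
time: 3.83
position: [0.5315, -0.2488, 0.1601]
tool_rot: [-2.329, -2.105, -0.0]
ft_force: [-0.6, 0.1, 0.9]
grip_width: 0.562
```

```bash
python3 - <<'E'
from plan import *
im,d=optics.get_image('wrist');cv2.imwrite('pics/w3.png',im);
im,d=optics.get_image('wrist')
s=ctrl.get_state();T=tcpT(s)
cv2.imwrite('pics/w3.png',im);P=cloud('wrist',d,optics.camera_model('wrist'),T);Z=P[...,2]
print(s['time'],s['position'],s['grip_width'])
m=(d>0)&(abs(P[...,0]-.53)<.03)&(abs(P[...,1]+.25)<.04)&(Z>.114)&(Z<.126)
Q=P[m];print(len(Q),Q.mean(0),cv2.minAreaRect((Q[:,:2]*1000).astype(np.float32)))
print((np.linalg.inv(pose([.529,-.2493,.103],-6.0))@T).round(4))
E
```

```text
3.9333 [ 0.53251001 -0.25054735  0.16220908] 0.5554406100609133
2166 [ 0.5293117  -0.2485862   0.11945915] ((529.0196533203125, -250.36521911621094), (40.388790130615234, 17.742321014404297), 84.09529876708984)
[[ 1.00e+00  2.10e-03  2.00e-04 -9.00e-04]
 [-2.10e-03  1.00e+00  2.50e-03  3.60e-03]
 [-2.00e-04 -2.50e-03  1.00e+00 -5.92e-02]
 [ 0.00e+00  0.00e+00  0.00e+00  1.00e+00]]
```

View pics/w3.png

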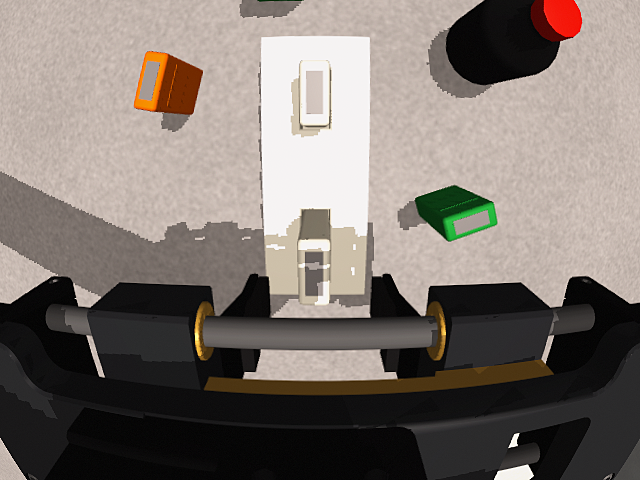

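>>> arm_command:
  motion:
    - [[0,-2,19],[0,0,0],0.45]
    - [[0,0,19],[0,0,0],0.45]
    - [[0,0,18],[0,0,0],0.45]
    - [[0,0,0],[0,0,0],0.45]
    - [[0,0,0],[0,0,0],1]
    - [[0,0,0],[0,0,0],1]
    - [[0,0,0],[0,0,0],1]
    - [[0,0,0],[0,0,0],1]
  force: 40

```text
time: 4.6
position: [0.5301, -0.2516, 0.1061]
tool_rot: [2.333, 2.101, 0.002]
ft_force: [0.5, -0.5, -1.1]
grip_width: 0.33
```

>>> arm_command:
  motion:
    - [[0,0,0],[0,0,0],1]
    - [[0,0,0],[0,0,0],1]
    - [[0,0,0],[0,0,0],1]

```text
time: 4.85
position: [0.5296, -0.2514, 0.1053]
tool_rot: [2.334, 2.101, 0.001]
ft_force: [-0.3, 0.4, 3.6]
grip_width: 0.203
```

>>> arm_command:
  motion:
    - [[0,0,-12],[0,0,0],1]
    - [[0,0,-15],[0,0,0],1]
    - [[0,0,-20],[0,0,0],1]
    - [[0,0,-28],[0,0,0],1]
    - [[0,0,-30],[0,0,0],1]
    - [[0,0,-30],[0,0,0],1]
    - [[0,0,-30],[0,0,0],1]
    - [[0,0,-25],[0,0,0],1]

```text
time: 5.52
position: [0.5289, -0.2516, 0.2975]
tool_rot: [2.334, 2.1, 0.002]
ft_force: [0.3, -0.3, -0.9]
grip_width: 0.202
```

>>> arm_command:
  motion:
    - [[0,0,-20],[0,0,0],1]
    - [[0,0,0],[0,0,0],1]
    - [[0,0,0],[0,0,0],1]

```text
time: 5.77
position: [0.5293, -0.2517, 0.3157]
tool_rot: [2.334, 2.1, 0.002]
ft_force: [-0.4, -0.7, -0.7]
grip_width: 0.203
```

```bash
python3 - <<'E'
from plan import *
im,d=optics.get_image('wrist');s=ctrl.get_state();T=tcpT(s)
cv2.imwrite('pics/w4.png',im);np.save('pics/w4.npy',d);np.save('pics/w4T.npy',T)
im2,d2=optics.get_image('scene');cv2.imwrite('pics/s4.png',im2)
print(s['time'],s['position'],s['grip_width'],s['ft_force'])
P=cloud('wrist',d,optics.camera_model('wrist'),np.eye(4))
m=(d>0)&(abs(P[...,0])<.03)&(abs(P[...,1])<.015)&(abs(P[...,2]+.015)<.025)
Q=P[m];print(len(Q),Q.mean(0),Q.min(0),Q.max(0))
im[m]=(0,0,255);cv2.imwrite('pics/w4m.png',im)
E
```

```text
5.8167 [ 0.52875175 -0.25121169  0.31428602] 0.2040907200081495 [ 1.2608466  -0.19699404 -1.41605064]
4908 [ 8.70388978e-03 -2.91824405e-05 -1.43449566e-02] [-0.01817244 -0.01498959 -0.03987007] [0.02241988 0.01497707 0.00997903]
```

View pics/w4m.png

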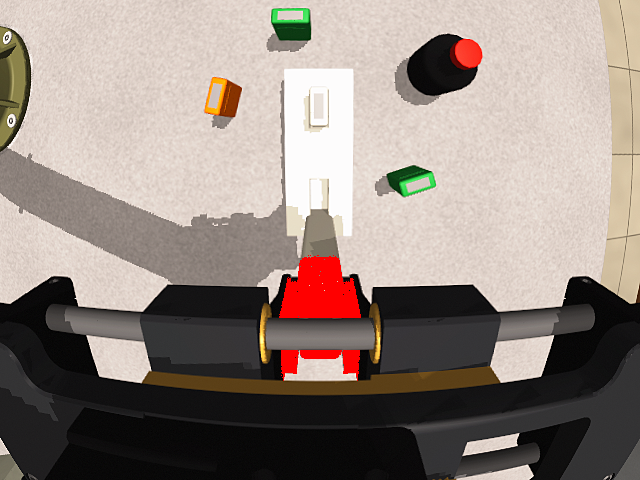

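View pics/s4.png

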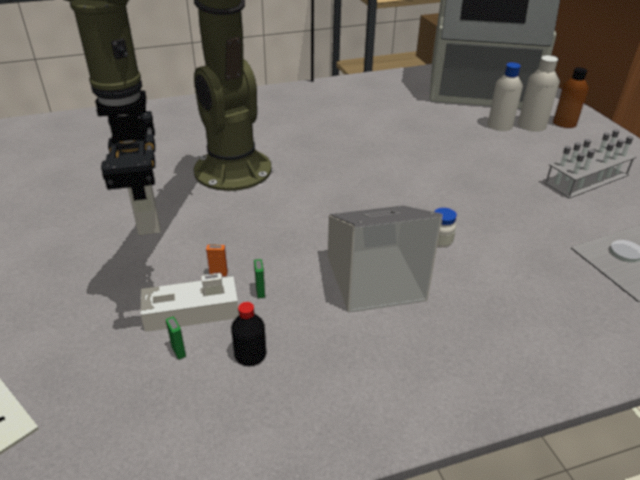

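```bash
python3 - <<'E'
from plan import *
d=np.load('pics/w4.npy')
P=cloud('wrist',d,optics.camera_model('wrist'),np.eye(4))
m=(d>0)&(abs(P[...,0])<.035)&(abs(P[...,1])<.006)&(P[...,2]>-.03)&(P[...,2]<.11)
Q=P[m]*1000
for z in range(-30,110,8):
    q=Q[(Q[:,2]>=z)&(Q[:,2]<z+8)]
    if len(q):print(z,len(q),np.percentile(q[:,0],[2,50,98]).round(1))
for x in range(-20,24,4):
    q=Q[(Q[:,0]>=x)&(Q[:,0]<x+4)&(Q[:,2]<0)]
    if len(q):print('x',x,len(q),np.percentile(q[:,2],[5,50,95]).round(1))
print((np.linalg.inv(pose([.529,-.2498,.3147],-6.0))@tcpT(ctrl.get_state())).round(4))
E
```

```text
-22 517 [-15.2   9.9  20.4]
-14 1191 [-17.1  14.4  21.8]
-6 203 [21.  21.6 22.1]
2 156 [21.1 21.5 22.1]
10 157 [21.  21.7 22.1]
18 115 [21.1 21.5 21.8]
26 129 [21.  21.7 22.1]
34 92 [21.2 21.6 21.9]
42 106 [21.1 21.7 22.1]
50 67 [21.4 21.7 22. ]
58 65 [21.3 21.5 21.8]
66 76 [21.  21.7 22.1]
74 56 [21.5 21.7 22.1]
82 49 [21.2 21.5 21.7]
90 23 [21.2 21.3 21.6]
x -20 64 [-14.  -13.1 -12.3]
x -16 187 [-14.7 -13.7 -12.8]
x -12 1 [-14.9 -14.9 -14.9]
x 0 34 [-14.2 -13.6 -12.8]
x 4 259 [-15.1 -14.  -13. ]
x 8 275 [-14.9 -13.9 -12.9]
x 12 281 [-14.8 -13.9 -12.7]
x 16 289 [-14.5 -13.6 -12.6]
x 20 480 [-13.8  -9.   -1. ]
[[ 1.0e+00 -3.0e-04  6.0e-04 -1.2e-03]
 [ 3.0e-04  1.0e+00 -1.9e-03 -4.0e-04]
 [-6.0e-04  1.9e-03  1.0e+00  1.3e-03]
 [ 0.0e+00  0.0e+00  0.0e+00  1.0e+00]]
```

```bash
cat >> plan.py <<'E'
mouth=np.array([.5505,.2074,.1742]);YAW=-6.0
def ins(h_end,slope=-.008,lat=-.0016,off=.096):
    # TCP pose with point 'off' ahead of the TCP at depth h_end (m, + inside) below lid plane
    T=pose([0,0,0],YAW,30); x,y,z=T[:3,:3].T
    T[:3,3]=mouth+y*slope+x*lat+z*(h_end-off);return T
E
python3 - <<'E'
from plan import *
T1=ins(-.06);print(T1[:3,3])
T=pose([.529,-.2498,.3147],-6.0)
rows(T,T1,16,1)
E
```

```text
[0.4658698  0.21468618 0.30529996]
[[[28,-7,1],[-1.9,0,-0],1],[[28,-7,0],[-1.9,-0,0],1],[[29,-7,0],[-1.9,0,-0],1],[[28,-7,-0],[-1.9,-0,-0],1],[[29,-7,-0],[-1.9,0,-0],1],[[28,-7,-1],[-1.9,0,0],1],[[29,-7,-1],[-1.9,-0,0],1],[[28,-7,-1],[-1.9,-0,-0],1]]
[[[29,-7,-1],[-1.9,-0,0],1],[[28,-7,-1],[-1.8,-0,0],1],[[29,-7,-2],[-1.9,0,-0],1],[[28,-7,-2],[-1.8,0,-0],1],[[29,-6,-2],[-1.8,0,-0],1],[[28,-6,-2],[-1.9,-0,0],1],[[29,-7,-3],[-1.8,0,0],1],[[28,-6,-3],[-1.9,0,-0],1]]
resid mm [ 0.2  0.3 -0.2]
```

>>> arm_command:
  motion:
    - [[28,-7,0],[-1.9,0,0],1]
    - [[28,-7,0],[-1.9,0,0],1]
    - [[29,-7,0],[-1.9,0,0],1]
    - [[28,-7,0],[-1.9,0,0],1]
    - [[29,-7,0],[-1.9,0,0],1]
    - [[28,-7,-1],[-1.9,0,0],1]
    - [[29,-7,-1],[-1.9,0,0],1]
    - [[28,-7,-1],[-1.9,0,0],1]

```text
time: 6.53
position: [0.4957, -0.018, 0.3095]
tool_rot: [2.179, 1.964, 0.261]
ft_force: [0.2, 0.8, -1.5]
grip_width: 0.206
```

>>> arm_command:
  motion:
    - [[29,-7,-1],[-1.9,0,0],1]
    - [[28,-7,-1],[-1.8,0,0],1]
    - [[29,-7,-2],[-1.9,0,0],1]
    - [[28,-7,-2],[-1.8,0,0],1]
    - [[29,-6,-2],[-1.8,0,0],1]
    - [[28,-6,-2],[-1.9,0,0],1]
    - [[29,-7,-3],[-1.8,0,0],1]
    - [[28,-6,-3],[-1.9,0,0],1]

```text
time: 7.2
position: [0.473, 0.2047, 0.3052]
tool_rot: [2.025, 1.823, 0.468]
ft_force: [0.2, -1.2, -0.6]
grip_width: 0.203
```

>>> arm_command:
  motion:
    - [[0,0,0],[0,0,0],1]
    - [[0,0,0],[0,0,0],1]
    - [[0,0,0],[0,0,0],1]

```text
time: 7.45
position: [0.4738, 0.2028, 0.3057]
tool_rot: [2.026, 1.823, 0.466]
ft_force: [1.1, -1.0, -2.0]
grip_width: 0.203
```

```bash
cat > look.py <<'E'
from plan import *
import sys
n=sys.argv[1]
im,d=optics.get_image('wrist');s=ctrl.get_state();T=tcpT(s)
cv2.imwrite(f'pics/{n}.png',im);np.save(f'pics/{n}.npy',d);np.save(f'pics/{n}T.npy',T)
i2,d2=optics.get_image('scene');cv2.imwrite(f'pics/{n}s.png',cv2.resize(i2[130:330,290:490],None,fx=3,fy=3,interpolation=cv2.INTER_CUBIC))
print(s['time'],s['position'],s['grip_width'],s['ft_force'],s['joint_positions'].round(3))
M=np.linalg.inv(ins(0))@T;print('rel (mm; z=depth of cart end)',(M[:3,3]*1000).round(1),np.degrees(R.from_matrix(M[:3,:3]).as_rotvec()).round(2))
E
python3 look.py w5
```

```text
7.5 [0.47424485 0.20233941 0.30609808] 0.20209714640569282 [ 0.12572314 -0.5944565  -1.22967144] [-0.366 -0.283 -0.271  2.007  0.305  1.049 -0.853]
rel (mm; z=depth of cart end) [-11.4   8.7 -55.9] [ 1.03 -0.24  0.06]
```

View pics/w5.png

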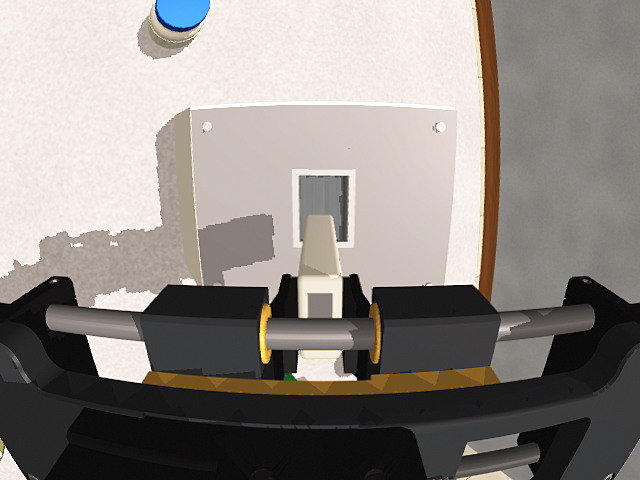

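View pics/w5s.png

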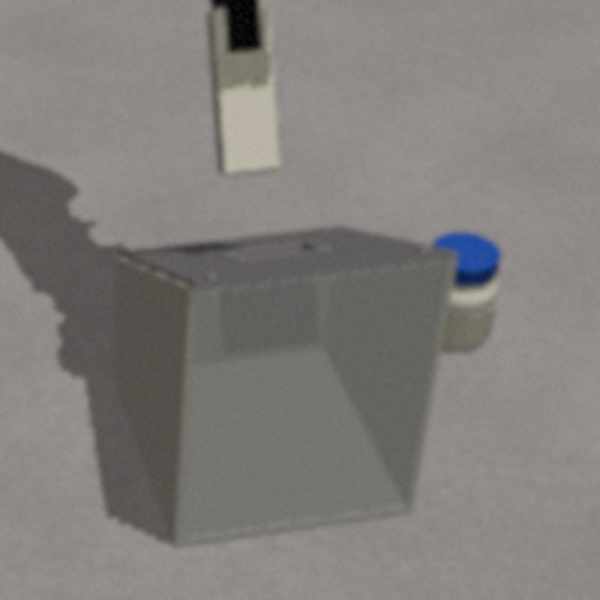

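>>> arm_command:
  motion:
    - [[3,-1,10],[-0.3,0,0],1]
    - [[3,-3,8],[-0.3,0.1,0],1]
    - [[3,-3,6],[-0.3,0.1,0],1]
    - [[2,-2,4],[-0.2,0,0],1]
    - [[0,0,0],[0,0,0],1]
    - [[0,0,0],[0,0,0],1]
    - [[0,0,0],[0,0,0],1]

```text
time: 8.13
position: [0.4815, 0.2143, 0.2787]
tool_rot: [2.013, 1.813, 0.491]
ft_force: [-0.5, -1.2, -0.9]
grip_width: 0.208
```

```bash
python3 look.py w6
```

```text
8.1833 [0.48157473 0.21429685 0.27898444] 0.2015977938597705 [-0.50670467  0.09579164 -0.61151624] [-0.363 -0.253 -0.3    2.046  0.345  0.976 -0.916]
rel (mm; z=depth of cart end) [  1.3   0.4 -29.4] [-0.22  0.11  0.02]
```

View pics/w6.png

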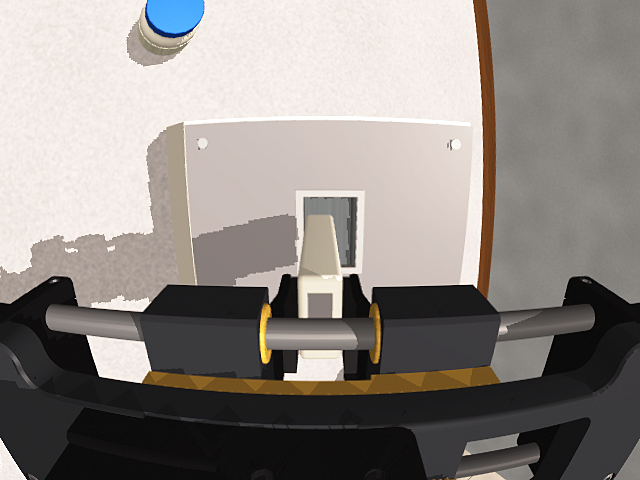

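```bash
python3 - <<'E'
from plan import *
n='w6'
im=cv2.imread(f'pics/{n}.png');d=np.load(f'pics/{n}.npy');cm=optics.camera_model('wrist')
P=cloud('wrist',d,cm,np.eye(4))
# rows of pixels, print intensity + tool coords across mouth edges, above the cartridge
for v in(200,206,212): print(v,[(u,int(im[v,u].max()),*(P[v,u]*1000).round(0).astype(int).tolist()) for u in list(range(298,310))+list(range(350,364))])
print([(v,int(im[v,340].max()),*(P[v,340]*1000).round(0).astype(int)) for v in range(186,202)])
cv2.imwrite('pics/w6c.png',cv2.resize(im[180:290,270:390],None,fx=6,fy=5,interpolation=cv2.INTER_CUBIC))
E
```

```text
200 [(298, 240, 25, -17, 125), (299, 239, 25, -16, 124), (300, 240, 25, -15, 124), (301, 243, 25, -15, 126), (302, 241, 25, -14, 124), (303, 176, 25, -13, 125), (304, 94, 22, -13, 143), (305, 135, 24, -12, 133), (306, 133, 24, -11, 132), (307, 132, 24, -10, 132), (308, 133, 24, -10, 132), (309, 133, 24, -9, 132), (350, 91, 24, 23, 133), (351, 59, 24, 23, 133), (352, 61, 24, 24, 131), (353, 74, 24, 25, 132), (354, 83, 24, 25, 130), (355, 81, 24, 26, 130), (356, 104, 24, 27, 131), (357, 175, 25, 27, 125), (358, 235, 26, 28, 124), (359, 246, 25, 29, 124), (360, 242, 25, 29, 125), (361, 241, 25, 30, 125), (362, 242, 25, 31, 125), (363, 245, 25, 32, 125)]
206 [(298, 240, 21, -17, 124), (299, 239, 21, -16, 124), (300, 240, 21, -15, 125), (301, 244, 21, -15, 124), (302, 240, 21, -14, 125), (303, 169, 21, -13, 125), (304, 84, 17, -13, 142), (305, 136, 19, -12, 132), (306, 133, 19, -11, 131), (307, 132, 19, -10, 131), (308, 134, 19, -10, 131), (309, 133, 19, -9, 132), (350, 91, 20, 23, 131), (351, 62, 20, 23, 129), (352, 63, 20, 24, 130), (353, 74, 20, 25, 131), (354, 84, 19, 26, 131), (355, 
[... 1057 characters left out ...]
int64(33), np.int64(14), np.int64(126)), (190, 224, np.int64(33), np.int64(14), np.int64(125)), (191, 244, np.int64(32), np.int64(14), np.int64(124)), (192, 243, np.int64(31), np.int64(14), np.int64(124)), (193, 242, np.int64(30), np.int64(14), np.int64(125)), (194, 242, np.int64(30), np.int64(14), np.int64(124)), (195, 247, np.int64(29), np.int64(14), np.int64(124)), (196, 241, np.int64(28), np.int64(15), np.int64(126)), (197, 145, np.int64(26), np.int64(15), np.int64(133)), (198, 129, np.int64(25), np.int64(15), np.int64(132)), (199, 133, np.int64(25), np.int64(15), np.int64(132)), (200, 130, np.int64(24), np.int64(15), np.int64(132)), (201, 132, np.int64(23), np.int64(15), np.int64(132))]
```

View pics/w6c.png

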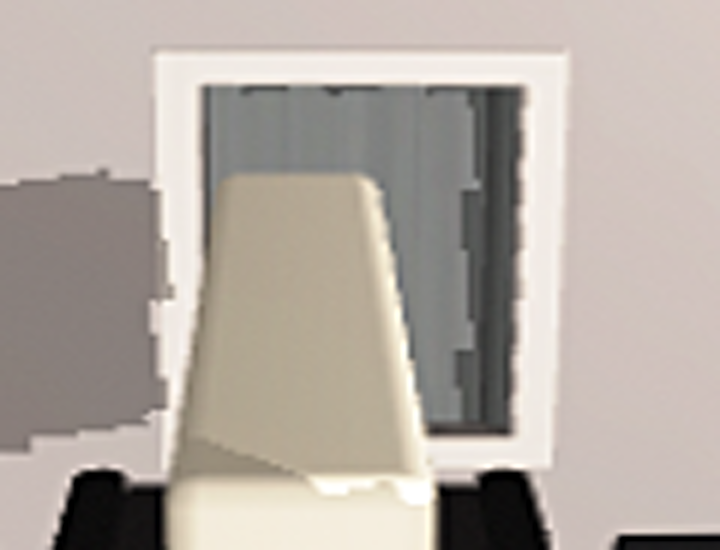

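>>> arm_command:
  motion:
    - [[-1,-1,10],[0.2,0,0],1]
    - [[0,0,10],[0,0,0],1]
    - [[0,0,8],[0,0,0],1]
    - [[0,0,5],[0,0,0],1]
    - [[0,0,4],[0,0,0],1]
    - [[0,0,4],[0,0,0],1]
    - [[0,0,4],[0,0,0],1]
    - [[0,0,4],[0,0,0],1]
  force: 50

```text
time: 8.9
position: [0.5054, 0.2108, 0.2363]
tool_rot: [2.015, 1.814, 0.489]
ft_force: [-4.1, -1.3, 6.2]
grip_width: 0.206
```

```bash
python3 look.py w7
```

```text
8.95 [0.50533758 0.21091483 0.23553766] 0.20325574008140807 [-3.69867207 -0.60617071  3.48417155] [-0.345 -0.179 -0.294  2.076  0.387  0.877 -0.945]
rel (mm; z=depth of cart end) [ 0.4 -0.5 20.2] [-0.02  0.11  0.02]
```

View pics/w7.png

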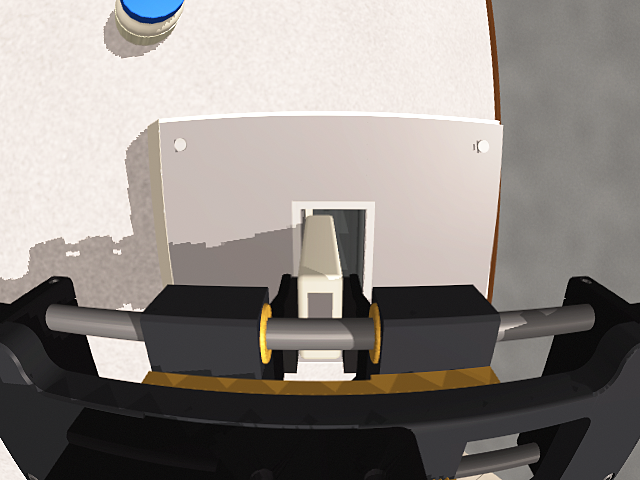

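Cartridge end (320,225) is inside the mouth with gaps both sides, and the flap is opening with about 5–7 N. I'll continue.

>>> arm_command:
  motion:
    - [[0,0,5],[0,0,0],1]
    - [[0,0,5],[0,0,0],1]
    - [[0,0,5],[0,0,0],1]
    - [[0,0,5],[0,0,0],1]
    - [[0,0,5],[0,0,0],1]
    - [[0,0,5],[0,0,0],1]
    - [[0,0,5],[0,0,0],1]
    - [[0,0,5],[0,0,0],1]

```text
time: 9.67
position: [0.5244, 0.2085, 0.1996]
tool_rot: [2.016, 1.816, 0.485]
ft_force: [-3.9, 0.6, 0.2]
grip_width: 0.203
```

```bash
python3 look.py w8
```

```text
9.7167 [0.52463787 0.20822692 0.19885608] 0.19990920167456777 [-0.23065047  1.41703228 -5.8029267 ] [-0.331 -0.109 -0.29   2.094  0.436  0.798 -0.98 ]
rel (mm; z=depth of cart end) [-0.3 -2.  61.7] [ 0.13  0.04 -0.  ]
```

View pics/w8.png

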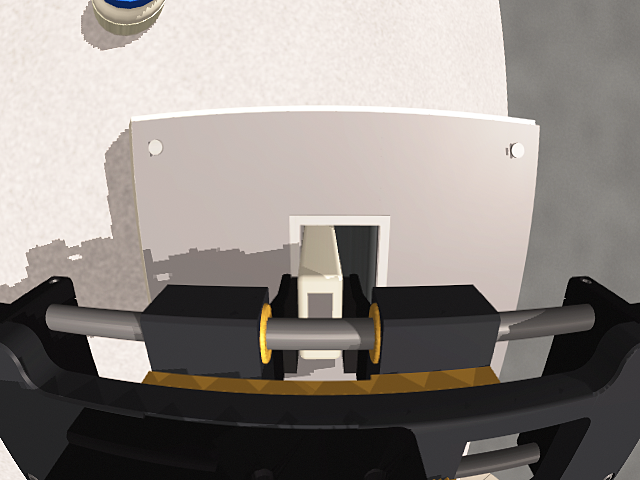

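View pics/w8s.png

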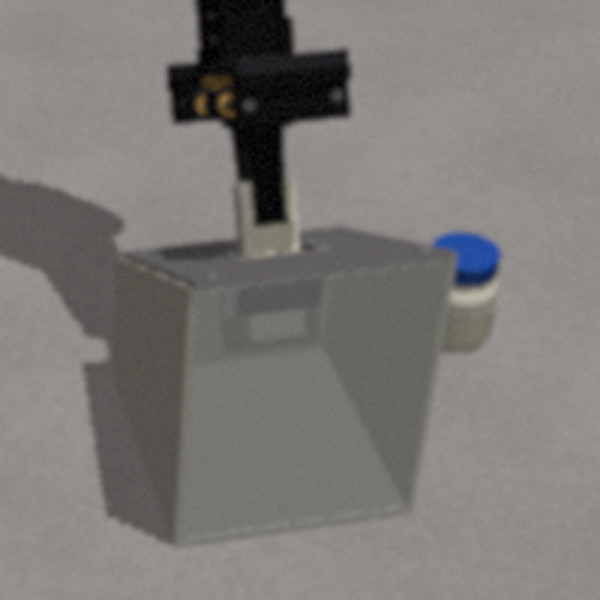

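>>> arm_command:
  motion:
    - [[0,0,5],[0,0,0],1]
    - [[0,0,5],[0,0,0],1]
    - [[0,0,3],[0,0,0],1]
    - [[0,0,0],[0,0,0],1]
    - [[0,0,0],[0,0,0],1]

```text
time: 10.18
position: [0.5307, 0.2078, 0.1884]
tool_rot: [2.016, 1.816, 0.485]
ft_force: [0.2, 1.5, -8.6]
grip_width: 0.2
```

```bash
python3 look.py w9
```

```text
10.2333 [0.53068122 0.20777061 0.18845774] 0.20105475258018557 [ 0.05010331  1.21221158 -8.25974248] [-0.326 -0.087 -0.289  2.097  0.453  0.775 -0.993]
rel (mm; z=depth of cart end) [-0.1 -2.  73.8] [ 0.11  0.05 -0.  ]
```

View pics/w9s.png

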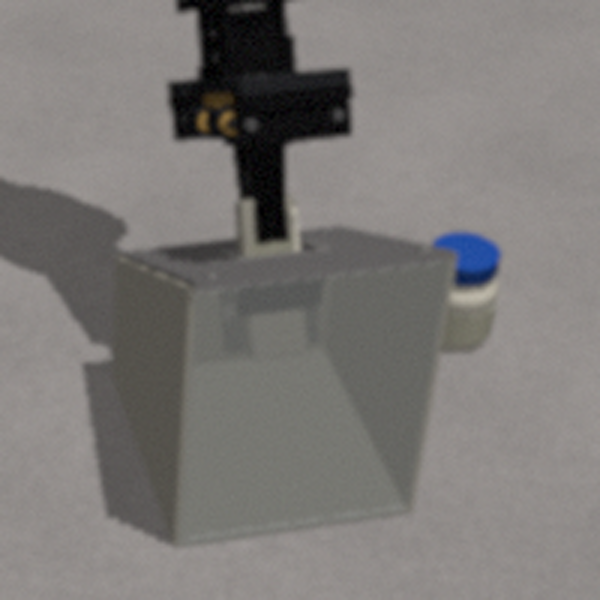

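>>> arm_command:
  motion:
    - [[0,0,3],[0,0,0],1]
    - [[0,0,0],[0,0,0],1]
    - [[0,0,0],[0,0,0],0.6]
    - [[0,0,0],[0,0,0],0.6]
    - [[0,0,0],[0,0,0],0.6]
    - [[0,0,0],[0,0,0],0.6]
    - [[0,0,0],[0,0,0],0.6]
    - [[0,0,0],[0,0,0],0.6]

```text
time: 10.95
position: [0.5334, 0.2081, 0.1881]
tool_rot: [2.015, 1.814, 0.49]
ft_force: [-0.3, 0.4, 0.5]
grip_width: 0.395
```

```bash
python3 look.py w10
```

```text
11.0 [0.5331424  0.20810648 0.18779436] 0.4040116020804145 [ 0.0097286  -0.00435056 -0.07178383] [-0.325 -0.083 -0.288  2.096  0.457  0.769 -0.997]
rel (mm; z=depth of cart end) [ 0.5 -0.2 75.6] [-0.06  0.12  0.02]
```

View pics/w10.png

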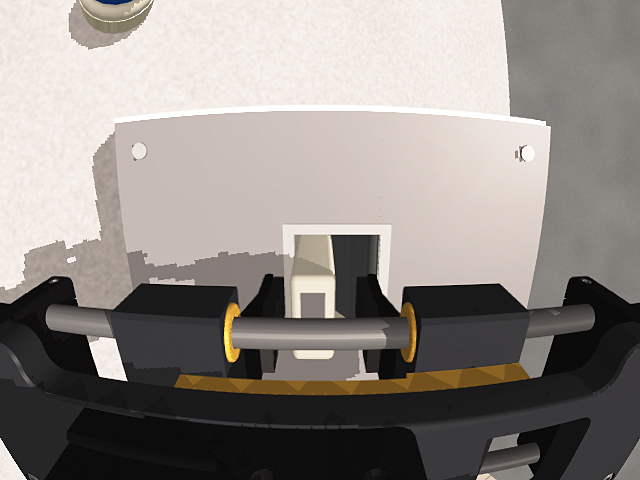

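View pics/w10s.png

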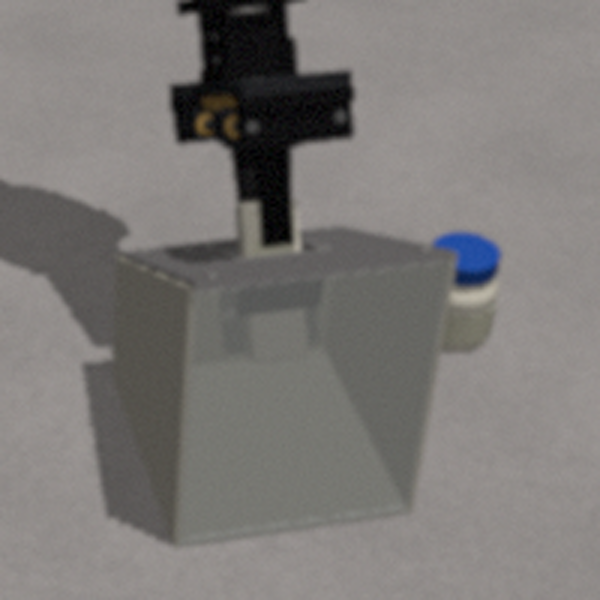

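>>> arm_command:
  motion:
    - [[0,0,-8],[0,0,0],0.6]
    - [[0,0,-12],[0,0,0],0.6]
    - [[0,0,-13],[0,0,0],0.6]
    - [[0,0,-10],[0,0,0],0.6]
    - [[1,4,0],[0,0,0],1]
    - [[0,4,0],[0,0,0],1]
    - [[0,0,0],[0,0,0],1]
    - [[0,0,0],[0,0,0],1]
  force: 20

```text
time: 11.72
position: [0.5184, 0.21, 0.2279]
tool_rot: [2.016, 1.815, 0.487]
ft_force: [-0.2, 0.2, -1.0]
grip_width: 0.179
```

>>> arm_command:
  motion:
    - [[0,0,0],[0,0,0],1]
    - [[0,0,0],[0,0,0],1]
    - [[0,0,0],[0,0,0],1]
    - [[0,0,0],[0,0,0],1]

```text
time: 12.05
position: [0.5181, 0.2103, 0.2279]
tool_rot: [2.016, 1.816, 0.487]
ft_force: [-0.1, -0.5, 0.4]
grip_width: 0.009
```

```bash
python3 look.py w11; python3 - <<'E'
from plan import *
d=np.load('pics/w11.npy');P=cloud('wrist',d,optics.camera_model('wrist'),np.eye(4))*1000
for v in range(250,300,6): print(v,[tuple(P[v,u].round(0).astype(int).tolist()) for u in range(285,365,8)])
E
```

```text
12.1 [0.51813283 0.21035761 0.22799087] 0.0038961449111276406 [0.17379615 0.34604509 0.32042079] [-0.337 -0.148 -0.288  2.066  0.401  0.856 -0.945]
rel (mm; z=depth of cart end) [ 1.2  6.8 33.2] [ 0.04  0.08 -0.  ]
250 [(18, -18, 30), (18, -14, 29), (18, -10, 30), (18, -6, 30), (18, -2, 29), (-4, 3, 95), (-1, 8, 87), (1, 13, 79), (5, 17, 69), (7, 21, 61)]
256 [(15, -18, 29), (15, -14, 28), (15, -10, 29), (14, -6, 30), (15, -2, 30), (-8, 3, 95), (-6, 8, 88), (-3, 13, 79), (0, 18, 70), (3, 22, 62)]
262 [(11, -18, 30), (12, -14, 29), (12, -10, 29), (12, -6, 27), (12, -2, 28), (-13, 3, 95), (-10, 8, 88), (-7, 13, 79), (-3, 18, 69), (-1, 22, 62)]
268 [(8, -18, 30), (9, -14, 28), (9, -10, 28), (9, -6, 28), (8, -2, 29), (-18, 3, 96), (-14, 8, 88), (-11, 13, 79), (-7, 18, 69), (-5, 22, 63)]
274 [(5, -18, 29), (5, -14, 29), (11, -9, 14), (5, -6, 29), (5, -2, 30), (-22, 3, 96), (11, 6, 14), (-15, 13, 78), (-11, 18, 69), (-8, 22, 62)]
280 [(2, -18, 29), (1, -14, 29), (11, -9, 8), (9, -6, 11), (9, -2, 11), (9, 2, 11), (11, 5, 8), (-19, 13, 77), (-15, 18, 69), (-12, 22, 62)]
286 [(-2, -19, 29), (-2, -14, 29), (11, -9, 1), (9, -5, 5), (9, -2, 4), (9, 2, 4), (11, 5, 1), (11, 9, 1), (-19, 18, 69), (-16, 22, 62)]
292 [(38, -9, -64), (37, -7, -62), (11, -8, -6), (9, -5, -3), (9, -2, -1), (9, 2, -2), (10, 5, -4), (38, 5, -64), (38, 7, -63), (38, 9, -64)]
298 [(37, -9, -66), (37, -7, -66), (11, -8, -12), (9, -5, -7), (9, -2, -8), (9, 2, -7), (10, 5, -10), (38, 5, -67), (37, 7, -66), (37, 9, -65)]
```

View pics/w11.png

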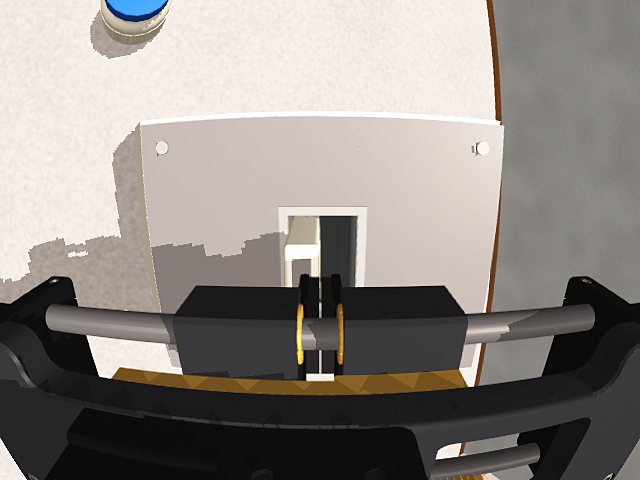

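>>> arm_command:
  motion:
    - [[0,0,6],[0,0,0],1]
    - [[0,0,4],[0,0,0],1]
    - [[0,0,3],[0,0,0],1]
    - [[0,0,3],[0,0,0],1]
    - [[0,0,4],[0,0,0],1]
    - [[0,0,4],[0,0,0],1]
    - [[0,0,4],[0,0,0],1]
    - [[0,0,4],[0,0,0],1]

```text
time: 12.82
position: [0.5342, 0.2089, 0.2002]
tool_rot: [2.015, 1.815, 0.488]
ft_force: [-2.4, 0.2, 2.4]
grip_width: 0.007
```

```bash
python3 look.py w12
```

```text
12.8667 [0.53431643 0.20870997 0.19953675] 0.007978843636355707 [-0.46015237  0.47705731  0.64232747] [-0.326 -0.091 -0.285  2.078  0.44   0.793 -0.974]
rel (mm; z=depth of cart end) [ 1.2  6.6 65.9] [ 0.05  0.08 -0.01]
```

View pics/w12.png

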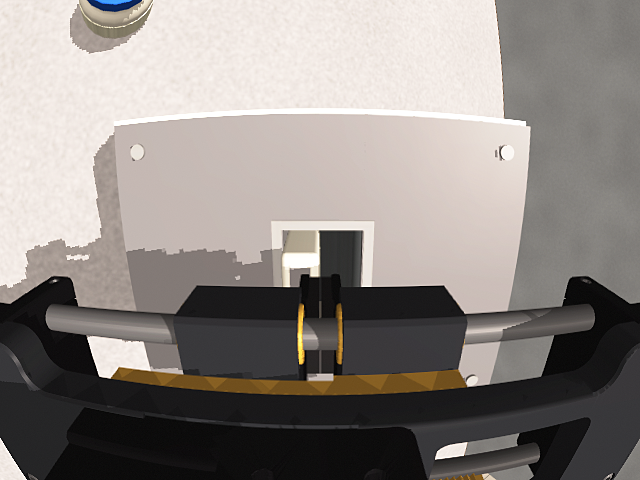

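View pics/w12s.png

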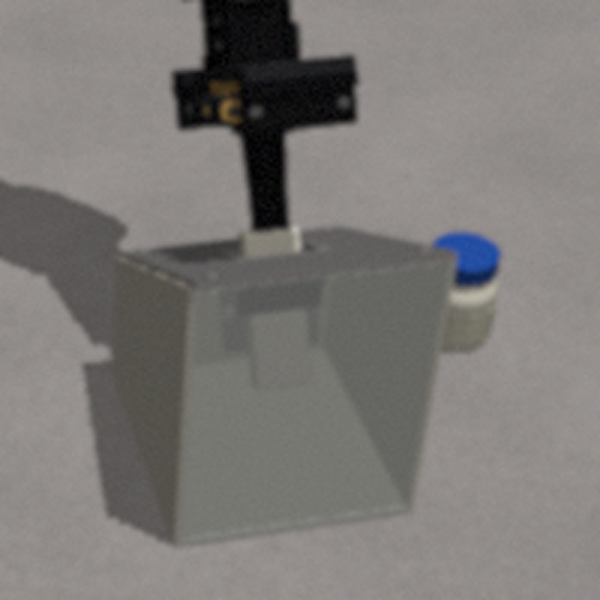

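Pushing through works: the cartridge's top, at about (300,263), has gone lower with 3–4 N. On I go (tips still about 16 mm above the lid).

>>> arm_command:
  motion:
    - [[0,0,4],[0,0,0],1]
    - [[0,0,4],[0,0,0],1]
    - [[0,0,4],[0,0,0],1]
    - [[0,0,4],[0,0,0],1]
    - [[0,0,4],[0,0,0],1]
    - [[0,0,4],[0,0,0],1]
    - [[0,0,4],[0,0,0],1]
    - [[0,0,4],[0,0,0],1]

```text
time: 13.58
position: [0.5503, 0.2072, 0.1725]
tool_rot: [2.015, 1.815, 0.488]
ft_force: [-2.8, 0.7, 2.6]
grip_width: 0.009
```

```bash
python3 look.py w13
```

```text
13.6333 [0.55052064 0.20702838 0.17203885] 0.0050202745613992655 [1.36471816 0.92961434 0.80894333] [-0.317 -0.032 -0.279  2.084  0.487  0.734 -1.009]
rel (mm; z=depth of cart end) [ 1.2  7.  97.9] [0.02 0.09 0.  ]
```

View pics/w13.png

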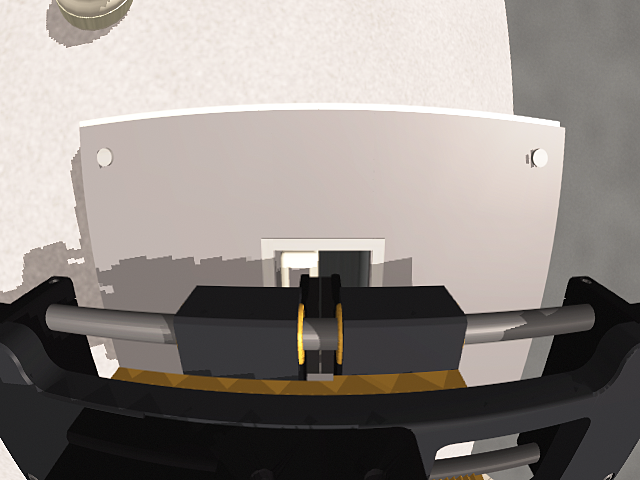

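View pics/w13s.png

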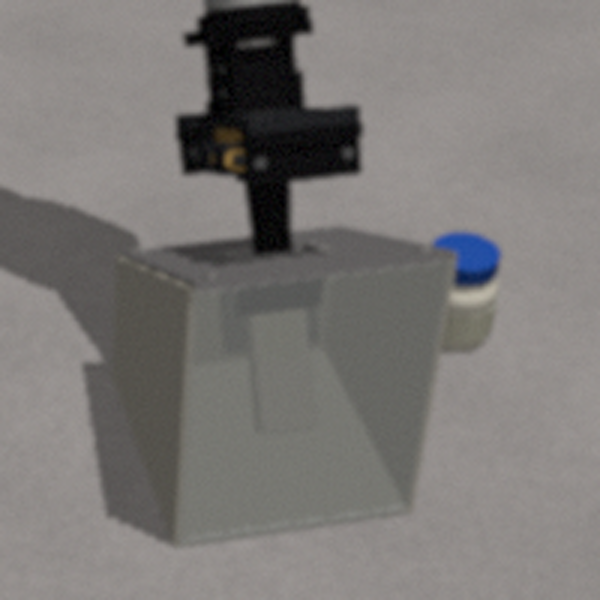

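>>> arm_command:
  motion:
    - [[0,0,4],[0,0,0],1]
    - [[0,0,4],[0,0,0],1]
    - [[0,0,4],[0,0,0],1]
    - [[0,0,4],[0,0,0],1]
    - [[0,0,4],[0,0,0],1]
    - [[0,0,0],[0,0,0],1]
    - [[0,0,0],[0,0,0],1]

```text
time: 14.27
position: [0.5586, 0.2065, 0.1539]
tool_rot: [2.017, 1.817, 0.484]
ft_force: [-7.1, 1.7, 0.7]
grip_width: 0.007
```

```bash
python3 look.py w14
```

```text
14.3167 [0.55852046 0.20653742 0.1539485 ] 0.0034681139115623825 [-6.38842516  1.24594544  1.50459824] [-0.313  0.006 -0.276  2.087  0.516  0.701 -1.033]
rel (mm; z=depth of cart end) [  1.6   4.9 117.6] [ 0.19  0.06 -0.04]
```

View pics/w14s.png

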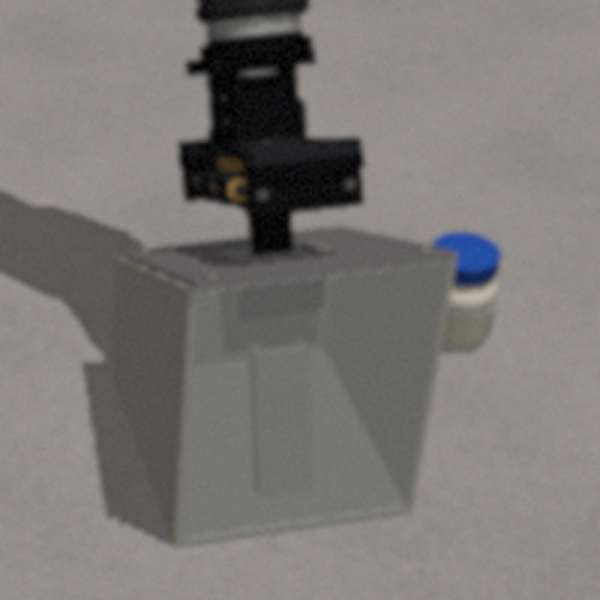

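>>> arm_command:
  motion:
    - [[0,0,3],[0,0,0],1]
    - [[0,0,3],[0,0,0],1]
    - [[0,0,0],[0,0,0],1]

```text
time: 14.62
position: [0.5618, 0.2062, 0.1488]
tool_rot: [2.016, 1.817, 0.485]
ft_force: [-6.5, 1.0, 1.8]
grip_width: 0.007
```

```bash
python3 look.py w15
```

```text
14.6667 [0.56168977 0.20618404 0.14879534] 0.003399034929968563 [-4.71468594  1.39532062  1.45093505] [-0.312  0.018 -0.274  2.087  0.527  0.691 -1.041]
rel (mm; z=depth of cart end) [  1.6   5.  123.6] [ 0.18  0.07 -0.04]
```

View pics/w15s.png

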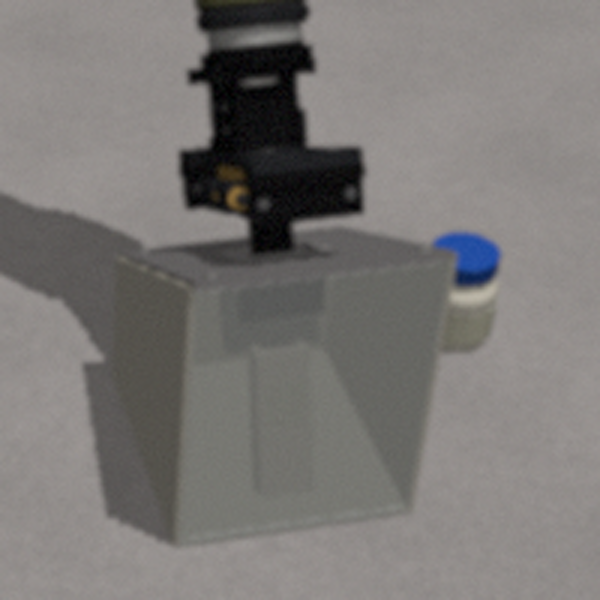

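View pics/w15.png

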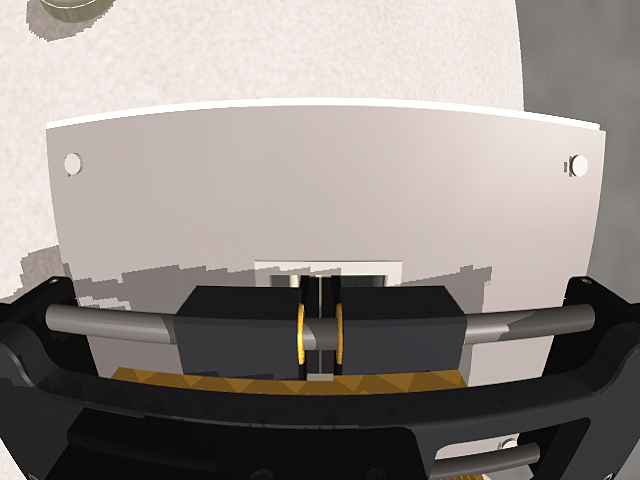

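>>> arm_command:
  motion:
    - [[0,0,-8],[0,0,0],1]
    - [[0,0,-12],[0,0,0],1]
    - [[0,0,-15],[0,0,0],1]
    - [[0,0,-15],[0,0,0],1]
    - [[0,0,-15],[0,0,0],1]
    - [[0,0,-15],[0,0,0],1]
    - [[0,0,-15],[0,0,0],1]
    - [[0,0,-15],[0,0,0],1]

```text
time: 15.38
position: [0.5084, 0.2112, 0.2474]
tool_rot: [2.014, 1.814, 0.49]
ft_force: [-0.7, -0.3, -0.1]
grip_width: 0.007
```

>>> arm_command:
  motion:
    - [[0,0,-15],[0,0,0],1]
    - [[0,0,-8],[0,0,0],1]
    - [[0,0,0],[0,0,0],1]
    - [[0,0,0],[0,0,0],1]
    - [[0,0,0],[0,0,0],1]

```text
time: 15.8
position: [0.4969, 0.2121, 0.2649]
tool_rot: [2.016, 1.815, 0.486]
ft_force: [0.8, 0.3, -0.1]
grip_width: 0.007
```

```bash
python3 look.py w16; python3 - <<'E'
from plan import *
d=np.load('pics/w16.npy');T=np.load('pics/w16T.npy');P=cloud('wrist',d,optics.camera_model('wrist'),T)
c=np.array([0.57352006,-0.0605721,-0.12899621])
h=(P[...,2]-(c[0]*P[...,0]+c[1]*P[...,1]+c[2]))*.866*1000
q=P-mouth;B=pose([0,0,0],YAW,30)[:3,:3];L=q@B*1000
m=(d>0)&(abs(L[...,0])<25)&(abs(L[...,1])<40)
for y in range(-30,30,4):
    k=m&(L[...,1]>=y)&(L[...,1]<y+4)
    if k.sum():print(y,k.sum(),'depth below lid',np.percentile(L[...,2][k],[5,50,95]).round(1))
E
```

```text
15.85 [0.49685121 0.21201318 0.26451114] 0.0053325234268279485 [ 0.39858681  0.11432504 -0.74710016] [-0.35  -0.214 -0.294  2.044  0.357  0.941 -0.913]
rel (mm; z=depth of cart end) [ 0.6  6.5 -9.1] [0.08 0.03 0.01]
-30 2578 depth below lid [-213.8 -201.4    0.5]
-26 2651 depth below lid [-213.1 -201.3   -0.4]
-22 2394 depth below lid [-212.5 -198.5    7. ]
-18 2179 depth below lid [-213.7 -197.3    7.1]
-14 2355 depth below lid [-213.6 -197.7    7.1]
-10 2884 depth below lid [-213.3 -193.4    6.9]
-6 2838 depth below lid [-213. -195.    7.]
-2 2834 depth below lid [-213.1 -195.3    6.9]
2 2906 depth below lid [-213.1 -192.9    7. ]
6 2388 depth below lid [-213.5 -197.8    7.1]
10 2255 depth below lid [-213.6 -197.4    7.1]
14 1905 depth below lid [-210.5 -194.6    6.9]
18 2184 depth below lid [-203.3 -196.6    3.9]
22 1810 depth below lid [-2.032e+02 -1.946e+02  1.000e-01]
26 1766 depth below lid [-203.1 -194.3    0.8]
```

View pics/w16s.png

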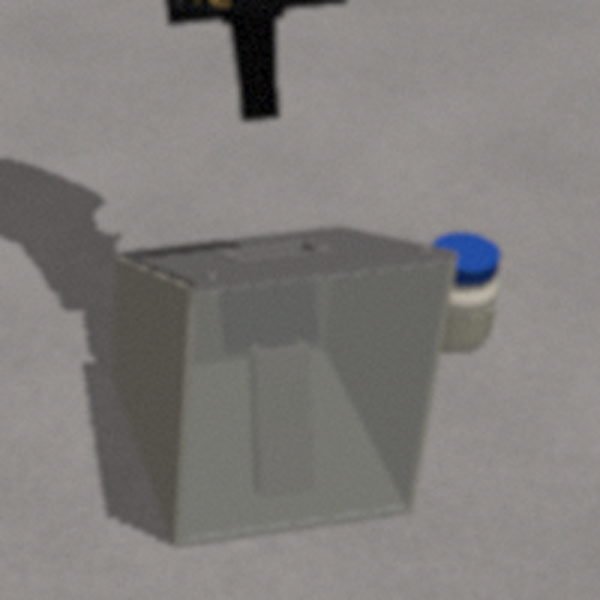

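View pics/w16.png

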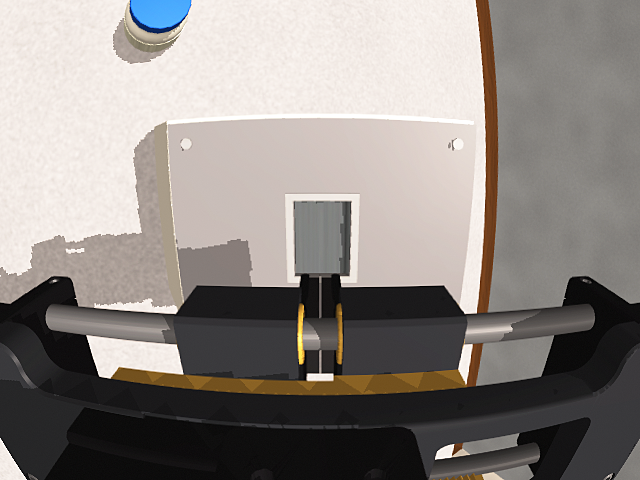

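```bash
python3 - <<'E'
from plan import *
im,d=optics.get_image('scene');cm=optics.camera_model('scene');P=cloud('scene',d,cm)
cv2.imwrite('pics/s17.png',im)
B=pose([0,0,0],YAW,0)[:3,:3]
def b(p): 
    q=p-np.array([mouth[0],mouth[1],0]);c,s=np.cos(np.radians(YAW)),np.sin(np.radians(YAW))
    return ((np.array([c*q[0]+s*q[1],-s*q[0]+c*q[1],q[2]]))*1000).round(0)
for v in (248,255,270,285,291,294,297,302,308): print(v,[b(P[v,u]).tolist() for u in (368,380,388,400)])
print(models.search_frame('scene','long_cartridge')[:3])
i2,_=optics.get_image('top');cv2.imwrite('pics/t17.png',i2)
# synthetic: a leaning cart pose projected
E
```

```text
248 [[916.0, -342.0, 865.0], [93.0, -29.0, 162.0], [96.0, -14.0, 162.0], [96.0, 10.0, 159.0]]
255 [[93.0, -52.0, 149.0], [96.0, -29.0, 148.0], [96.0, -13.0, 145.0], [92.0, 14.0, 137.0]]
270 [[95.0, -51.0, 112.0], [92.0, -24.0, 104.0], [96.0, -9.0, 105.0], [97.0, 16.0, 101.0]]
285 [[916.0, -342.0, 865.0], [92.0, -21.0, 63.0], [92.0, -4.0, 60.0], [95.0, 21.0, 58.0]]
291 [[94.0, -47.0, 53.0], [96.0, -21.0, 51.0], [94.0, -3.0, 45.0], [94.0, 23.0, 40.0]]
294 [[94.0, -46.0, 44.0], [98.0, -21.0, 43.0], [96.0, -3.0, 38.0], [96.0, 24.0, 33.0]]
297 [[95.0, -46.0, 37.0], [96.0, -20.0, 33.0], [93.0, -1.0, 27.0], [95.0, 25.0, 23.0]]
302 [[96.0, -45.0, 23.0], [93.0, -17.0, 15.0], [93.0, 0.0, 12.0], [95.0, 26.0, 9.0]]
308 [[94.0, -43.0, 4.0], [96.0, -17.0, 0.0], [98.0, -0.0, -1.0], [102.0, 25.0, -2.0]]
[]
```

View pics/s17.png

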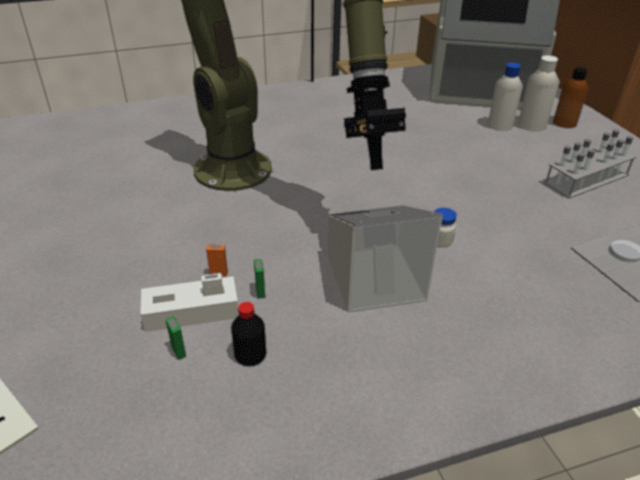

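View pics/t17.png

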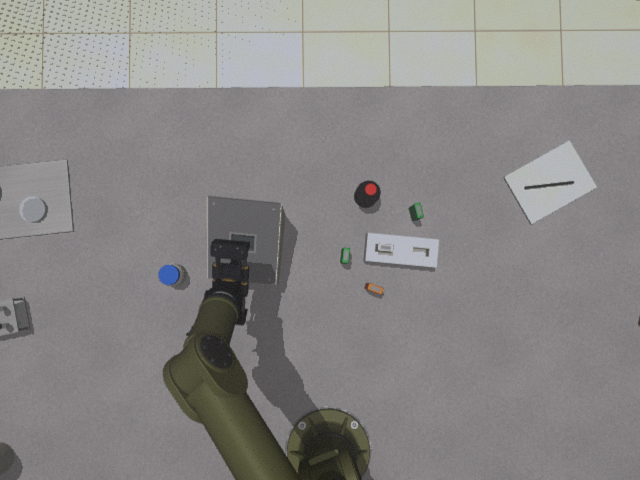

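```bash
python3 - <<'E'
from plan import *
cm=optics.camera_model('scene');Rm=R.from_rotvec(cm['rvec']).as_matrix();f=240/np.tan(np.radians(cm['fovy']/2))
def at(u,v,z):
    o=-Rm.T@cm['tvec'];D=Rm.T@np.array([(u-cm['cx'])/f,(v-cm['cy'])/f,1]);p=o+D*(z-o[2])/D[2]
    c,s=np.cos(np.radians(YAW)),np.sin(np.radians(YAW));q=p-np.array([mouth[0],mouth[1],0]);return (np.array([c*q[0]+s*q[1],-s*q[0]+c*q[1],p[2]])*1000).round(0)
print('end, floor',[at(385,294,z) for z in(0,.01,.03)]);print('top',[at(384,245,z) for z in(.08,.1,.11,.12,.13)])
im=cv2.imread('pics/s17.png');c=cv2.resize(im[200:315,320:450],None,fx=6,fy=5,interpolation=cv2.INTER_CUBIC);cv2.imwrite('pics/s17c.png',cv2.convertScaleAbs(c,alpha=2.5,beta=-150))
E
```

```text
end, floor [array([57.,  6.,  0.]), array([67.,  2., 10.]), array([87., -6., 30.])]
top [array([-12.,  19.,  80.]), array([ 12.,  10., 100.]), array([ 24.,   5., 110.]), array([ 35.,   1., 120.]), array([ 47.,  -4., 130.])]
```

View pics/s17c.png

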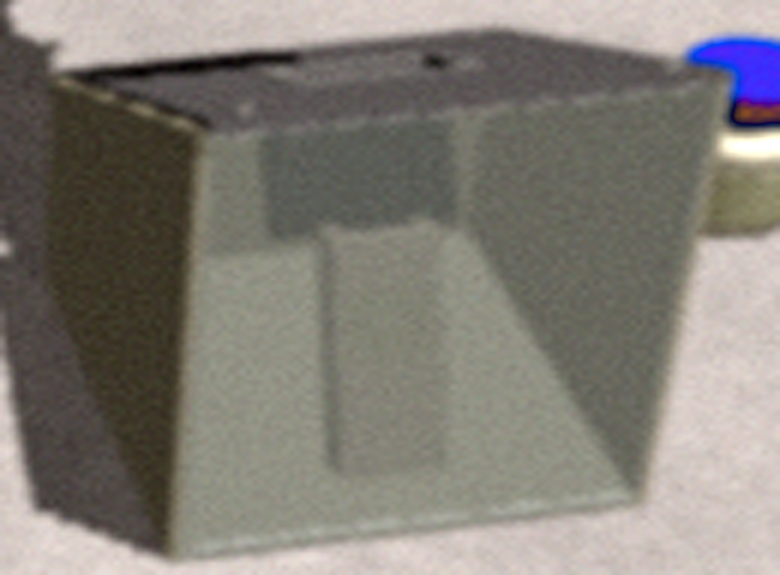

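```bash
python3 - <<'E'
from bench import ctrl
s=ctrl.get_state();print(s['time'],s['ft_force']);print(ctrl.close_job())
E
```

```text
16.05 [-0.18187386 -0.76777407 -0.35739611]
the job is handed in; nothing more can be done
None
```

The long cartridge is inside the bin and the flap has shut behind it. I handed the job in at about 16 s of the 54 s allowed.

**What I did:** I gripped the cartridge near its top, drew it out of the rack and pushed it square through the flap to 76 mm deep. I let go with the flap pinching it, shut the fingers and pressed it on through slowly from behind. My readings at the end of each move showed at most about 9 N.

**Last checks:**
- **Flap:** the depth picture shows it evenly 7 mm below the lid's outer face across the whole mouth, so it is shut.
- **Cartridge:** it rests inside on the bin floor and did not move in the last pictures. It is not lying flat. From the picture geometry it leans at about 24° with its upper end against the inner end of the chute.
- **Everything else:** in the final scene and top pictures the short cartridge stands in the rack, and the bottle, jar and coloured look-alikes appear unmoved. The arm was clear of everything, with under 1 N on the tool.

**What failed or disagreed:**
- The first approach pose was slightly out of reach, with joint 2 at -0.283 rad (its limit is -0.3). The tool stopped about 14 mm off line, and I corrected it before inserting.
- The detector did not find the cartridge behind the clear wall, and the depth there reads the wall itself. The resting pose therefore comes from pixel geometry only.

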